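Make up the weight on the spring scale

TASK

Add thick washers from the board to the upright post of the spring scale until the pointer rests between the two long marks on its dial, and stop there. The post grips the washers: press each one fully home, flat on the pan or on the washer below, before taking the next, without ever driving the pointer past the broad last mark. Leave spare washers on the board and do not disturb the tools lying around.

Things in the scene. Friction and masses are not known exactly. Their poses are not given: they have to be found in the camera images.
- washer1: Plain steel thick washer like its three fellows: 50 mm outside, 22 mm bore, 20 mm thick, about 0.25 kg (2.45 N). Origin: centre of its underside; z up along the bore. It lies flat on the board; the nearest neighbour's centre is at least 95 mm away.
- washer2: Plain steel thick washer like its three fellows: 50 mm outside, 22 mm bore, 20 mm thick, about 0.25 kg (2.45 N). Origin: centre of its underside; z up along the bore. It lies flat on the board; the nearest neighbour's centre is at least 95 mm away.
- washer3: Plain steel thick washer like its three fellows: 50 mm outside, 22 mm bore, 20 mm thick, about 0.25 kg (2.45 N). Origin: centre of its underside; z up along the bore. It lies flat on the board; the nearest neighbour's centre is at least 95 mm away.
- washer4: Plain steel thick washer like its three fellows: 50 mm outside, 22 mm bore, 20 mm thick, about 0.25 kg (2.45 N). Origin: centre of its underside; z up along the bore. It lies flat on the board; the nearest neighbour's centre is at least 95 mm away.
- board: Wooden board offcut, fixed, 200 x 260 x 17 mm, that carries the four washers in two rows (110 mm apart along its x, 130 mm along its y). Origin: centre of its underside; x and y in its plane, top face at z = 17 mm.
- scale: Grey housing of the spring scale, fixed, 150 x 150 mm, 54 mm high, with the dial in front reaching 0.15 m from the middle and 90 mm up. Origin: centre of its underside, below the post; its x points from the dial to the pan. Nothing but pan, post and washers stands above 95 mm.
- pan: Round steel pan, 80 mm across, post in its middle. Origin: centre of its upper face, where the first washer seats; z up, x as the scale's. It rides on a vertical spring: 125 mm above the bench unloaded, sinks 1 mm per 0.7 N, 48 mm at most; after a push it rises again with the washers. Its own dead weight differs from time to time.
- post_top (a point): Tip of the post, on its axis, 70 mm above the pan's face. Post: 15 mm thick, last 10 mm a cone; three levels of 20 mm, a washer each. At each level, on pan's +x and -x side, sprung tapered keepers (24 mm over both) grip the bore.
- seat (a point): Point on the post's axis at the pan's face. A washer must be pushed all the way down: 2 to 9 N, varying with place and friction, its own weight counting towards it; stop pushing early and it stays proud. Once home, only the pan spring gives and the force goes on rising steadily: 10 to 11 N always brings it home.
- pointer (a joint): Pointer of the dial (100 mm, white, black marks, sloping to face the robot), rad, clockwise from 0 at the lower left; 0.169 per N on the pan, a washer 0.41. The two long marks, joined by an arc, are at 1.654 and 2.125; the broad last mark is at 4.21 (25 N). Two or three washers bring it between the long marks.
- tape_measure: Yellow and black tape measure standing on the bench, 37 x 70 x 64 mm, a bystander. Origin: centre of its underside.
- sanding_block: Brown sanding block, 61 x 101 x 30 mm, a bystander. Origin: centre of its underside.
- driver: Screwdriver with blue handle lying on the bench, 25 x 179 x 25 mm, a bystander. Origin: centre of its underside.
Not all that is in view belongs to the job. Leave any purple or turquoise look-alike of the washer4 alone.

How it is judged:
By the outcome, as a careful person would: the job done as asked, in the order asked, and still so for the second after the job is handed in, with the robot touching nothing.
It also fails if it takes over 72 s, if anything falls off the work surface, if the arm or the gripper's body presses on something with over 40 N, if the wrist force passes 120 N, or if a joint passes its speed limit or range.

ROBOT

A 7-joint arm with a two-finger parallel gripper is mounted at the origin on the work surface; the furniture and walls round the work are solid. World frame = base frame: x ahead of the robot, y to its left, z up, the work surface at z = 0. Lengths are in m, angles in rad, forces in N, time in s.
With the tool pointing down it reaches from about 0.35 to 0.9 m from the base axis. Payload 19.9 kg.
Tool frame: the origin (TCP) lies midway between the tips of the shut fingers; the grasp point (between the pads) lies arm.grip_depth behind it (arm.grip_depth is the distance from the TCP to the grasp point, in m); z points along the fingers, y is the line along which they close (so a half turn about z gives the same grasp; the last joint's range is limited). The gripper opens to 94 mm and grips with 3 to 60 N. Pads are 16 mm wide; open, the fingers measure 119 mm over their backs; the gripper's body (75 mm by 177 mm) begins 78 mm behind the grasp point.
Start: joints at [-1.175, 0.417, -0.01, 1.614, 0.005, 1.111, -0.053], TCP at [0.265, 0.566, 0.169] pointing down, gripper open.
Joint ranges: [-2.81, 2.81], [-0.39, 2.02], [-1.27, 1.25], [0.06, 2.57], [-1.19, 4.33], [0.19, 2], [-2.82, 2.82]. Speed limits (rad/s): [1.89, 1.89, 2.39, 2.39, 3.01, 3.01, 3.01].

INTERFACE

Orientations are given as [roll, pitch, yaw] about the fixed x, y, z axes, in that order (R = Rz(yaw) Ry(pitch) Rx(roll)).
In Python, from station import arm gives the robot as it stands.
- The arm moves only by the tool step_arm, never from a script. Its arguments are lists of equal length, an entry for each row: "xyz": the shift along the tool's x, y, z in m, a list of three; "delta_rot": the turn, a rotation vector about the tool's x, y, z in rad, a list of three; "claw": the closure, from -1 (fully open) to 1 (shut). A call has 1 to 8 rows; each row is the pose to reach, as a shift and turn from the pose commanded when the call began, along the tool's axes at that moment; what a row does not reach only later rows make up. A row lasts 1/8 s, in which the tool goes at most 62.5 mm and 10.7 degrees, less where a joint would pass 70% of its speed; a pose out of reach is approached as far as the arm can. A call with a gripper value outside its range is refused whole. The fingers move at their own pace and stop on an object; the grip force is fixed at half the most. Time passes only in rows, so rows that repeat a pose let the fingers close. It gives the time, the measured TCP pose, the force, the opening and the grip force at its end, in the units of the state.
- arm.read_state(): the state, without advancing time (a new reading comes with each control period).
- arm.capture(name): name is "scene" or "top" or "wrist"; returns a dict with "color" (384x512x3 uint8, red, green, blue), "intrinsics" (3x3 intrinsics, pixels), "rvec" (rotation vector, rad) and "tvec" (3), from world to camera coordinates, as OpenCV has them. Camera axes: x right, y down, z forward; pixel columns grow to the right and rows downward; lengths in m; the calibration is good to about 2 mm. A picture is of the moment at which its call begins. There is no depth.
- arm.sign_off(): hands the job in; it is judged then, once.
The state is a dict: "t": time; "joint_pos": joint angles; "dq": joint speeds; "effort": joint torques, N m; "position": TCP position; "tcp_rot": TCP orientation; "contact_force": force on the tool from outside, world axes, zero at the start; "ft_torque": the same for the moment, N m; "gripper_width": finger opening in m; "gripper_force": force on a finger pad.
Only numpy, scipy, OpenCV 4.12 (cv2) and the standard library are available. Lean on these libraries where they do the work, as an engineer would, in place of code of your own. Each camera call takes 0.05 s, during which the arm holds its last target. There are 200 camera calls.

## Working session

There is one attempt and no reset: what is moved stays moved. The work goes in short steps, Python scripts to look and compute and a tool call to move; the robot and the scene stay as the last step left them, time stands still between calls to the robot, and variables do not carry over. Pictures are saved under pics/ and viewed, at most 10 in all, crops included, and the job is handed in when it is done.

Besides the shell and the picture viewer there is one more tool, called after ">>>" by a JSON object that holds its "api" and its "payload". step_arm: Moves the arm, as the interface text tells. Its arguments: {"type":"object","properties":{"xyz":{"type":"array"},"delta_rot":{"type":"array"},"claw":{"type":"array"}},"required":["xyz","delta_rot","claw"]}

```bash
mkdir -p pics
cat > h.py <<'E'
import numpy as np, cv2
from station import arm
def cap(n):
    c=arm.capture(n); R=cv2.Rodrigues(np.array(c["rvec"],float))[0]; t=np.array(c["tvec"],float).ravel()
    return c["color"],np.array(c["intrinsics"]),R,t
def ray(K,R,t,uv):
    d=R.T@np.linalg.solve(K,[uv[0],uv[1],1.]); return -R.T@t, d/np.linalg.norm(d)
def onplane(K,R,t,uv,z):
    o,d=ray(K,R,t,uv); return o+d*(z-o[2])/d[2]
def proj(K,R,t,p):
    q=K@(R@np.array(p)+t); return q[:2]/q[2]
def tri(a,b):  # list of (o,d)
    A=0;B=0
    for o,d in (a,b):
        M=np.eye(3)-np.outer(d,d);A=A+M;B=B+M@o
    p=np.linalg.solve(A,B); return p,[np.linalg.norm((np.eye(3)-np.outer(d,d))@(p-o)) for o,d in (a,b)]
def save(n,im): cv2.imwrite("pics/"+n,cv2.cvtColor(im,cv2.COLOR_RGB2BGR))
E
python3 - <<'E'
from h import *
ims=[]
for n in("scene","top","wrist"):
    im,K,R,t=cap(n); np.savez(n+"0.npz",im=im,K=K,R=R,t=t); ims.append(im); print(n,K[0,0],-R.T@t,R[2])
save("st.png",cv2.resize(np.hstack(ims[:2]),(800,300)))
save("scene.png",cv2.resize(ims[0],(800,600)));save("top.png",cv2.resize(ims[1],(800,600)))
s=arm.read_state();print(s,arm.grip_depth)
E
```

```text
scene 488.3409804772267 [-0.04176796 -0.47691556  1.06190022] [ 0.52401728  0.36162693 -0.77112376]
top 382.0607072753563 [ 0.40148114 -0.04306331  1.22474012] [ 0.177652    0.02987818 -0.9836397 ]
wrist 284.9643868997977 [0.19871499 0.59711151 0.38407436] [ 0.22473716 -0.10650804 -0.96858105]
{'t': 0.15, 'joint_pos': array([-1.17450492,  0.41785897, -0.01030134,  1.61401069,  0.00471765,
        1.11070593, -0.05299557]), 'dq': array([-0.00160779, -0.00188099, -0.00128309, -0.00313124, -0.00117612,
        0.000776  , -0.00041199]), 'effort': array([ 1.61755757e-03, -8.51544857e+01,  6.38890788e-01, -4.26129913e+01,
       -4.88600833e-02,  1.71879918e-02,  1.24279682e-04]), 'position': array([0.26484419, 0.56576007, 0.16856582]), 'tcp_rot': array([-3.14063746e+00,  9.55213949e-05,  2.70381961e+00]), 'contact_force': array([-0.0330426 , -0.68198105,  0.19764544]), 'ft_torque': array([-0.00216358, -0.05839893,  0.0217753 ]), 'gripper_force': 0.0, 'gripper_width': 0.09411113034292053} 0.0188
```

View pics/scene.png

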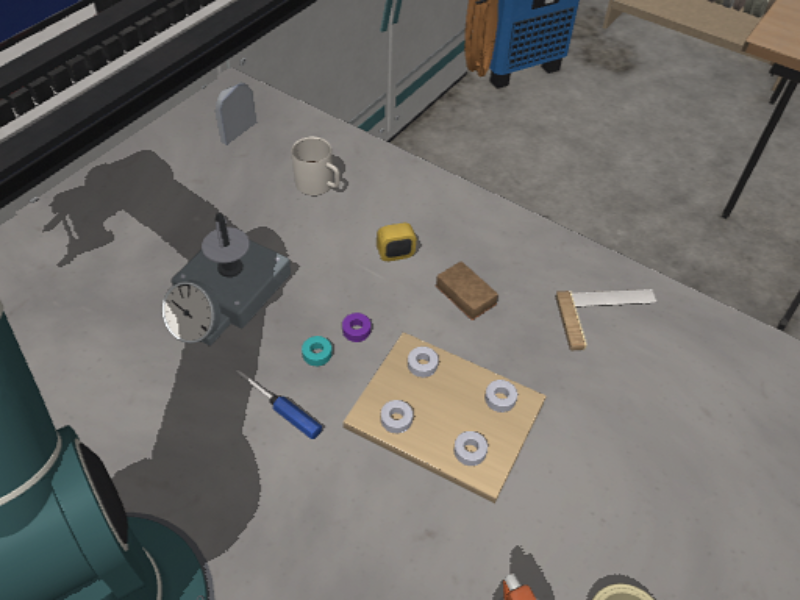

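View pics/top.png

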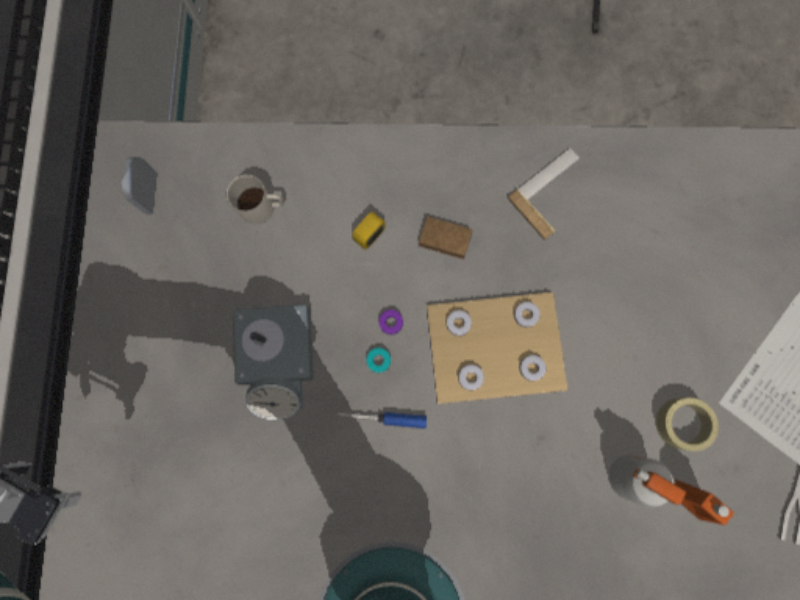

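The scene view shows the scale (post tip at about (222,220), dial (188,312)), the board with four washers (423,360), (501,395), (397,415), (471,447), and the purple and turquoise decoys. The top view agrees. Next I'll zoom in.

Run:
```python
from h import *
S=np.load("scene0.npz");T=np.load("top0.npz");s=S["im"];t=T["im"]
z=lambda a:cv2.resize(a,(400,300),interpolation=cv2.INTER_CUBIC)
save("z.png",np.vstack([np.hstack([z(s[200:308,216:360]),z(t[175:265,265:385])]),np.hstack([z(s[129:225,96:224]),z(t[185:275,140:260])])]))
for n,im,(x0,y0,x1,y1) in(("S",s,(216,200,360,320)),("T",t,(270,180,370,265))):
    h=cv2.cvtColor(im,cv2.COLOR_RGB2HSV)
    m=((h[...,1]<40)&(h[...,2]>130)).astype(np.uint8); q=np.zeros_like(m);q[y0:y1,x0:x1]=m[y0:y1,x0:x1]
    c,hi=cv2.findContours(q,cv2.RETR_CCOMP,cv2.CHAIN_APPROX_NONE)
    for k,cc in enumerate(c):
        a=cv2.contourArea(cc)
        if a>8: M=cv2.moments(cc);print(n,"hole" if hi[0,k,3]>=0 else "out",round(a),np.round([M["m10"]/M["m00"],M["m01"]/M["m00"]],2),cv2.boundingRect(cc))
```

```text
S out 335 [300.99 286.32] (291, 276, 21, 22)
S hole 52 [301.1  285.84] (296, 282, 11, 9)
S out 304 [253.32 265.77] (244, 256, 20, 21)
S hole 48 [253.22 265.4 ] (248, 261, 11, 9)
S out 290 [320.46 252.6 ] (311, 243, 20, 21)
S hole 41 [320.52 251.99] (316, 248, 11, 8)
S out 268 [270.11 230.81] (261, 222, 20, 20)
S hole 38 [270.36 230.38] (266, 227, 10, 7)
S out 8600 [291.7  256.37] (216, 200, 144, 120)
T out 110 [320.67 259.03] (308, 254, 26, 11)
T hole 11 [318.03 260.  ] (316, 258, 6, 5)
T hole 8 [321.78 258.37] (320, 257, 5, 4)
T out 130 [280.96 257.19] (270, 241, 31, 24)
T hole 8 [279.22 261.37] (277, 260, 5, 4)
T out 180 [301.25 241.31] (294, 234, 16, 16)
T hole 46 [301.23 241.28] (297, 237, 9, 9)
T out 42 [273.42 235.79] (270, 229, 7, 14)
T out 176 [340.94 235.2 ] (334, 227, 15, 17)
T hole 49 [341.02 235.14] (337, 231, 9, 9)
T out 175 [293.4  206.21] (286, 199, 16, 16)
T hole 45 [293.41 206.17] (289, 203, 10, 8)
T out 172 [337.01 200.64] (330, 193, 15, 16)
T hole 44 [337.19 200.66] (333, 197, 9, 8)
T out 874 [361.02 232.53] (336, 186, 34, 79)
T hole 9 [348.56 260.39] (346, 259, 6, 4)
T hole 10 [343.15 259.37] (341, 257, 5, 5)
T hole 16 [359.21 202.59] (357, 200, 6, 6)
T hole 8 [366.04 193.22] (364, 191, 5, 5)
T out 62 [274.47 185.17] (270, 180, 15, 12)
```

View pics/z.png

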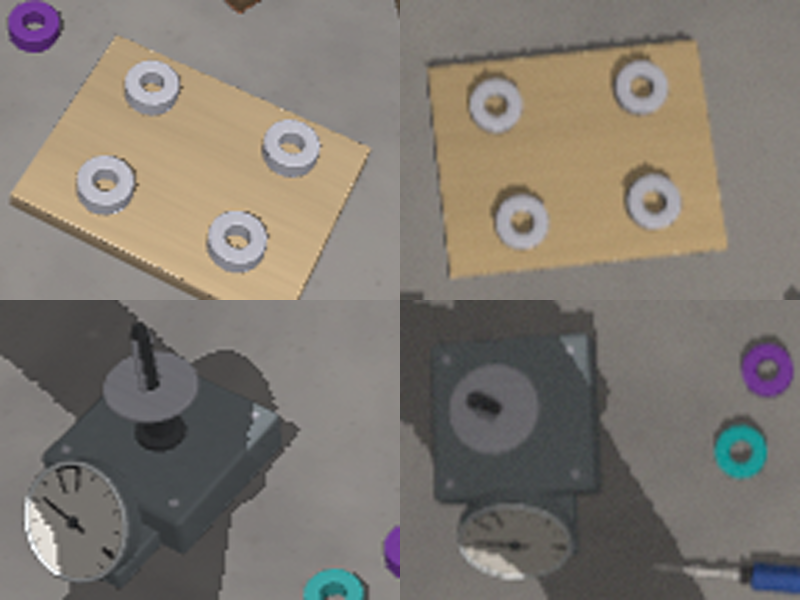

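Run:
```python
from h import *
S=np.load("scene0.npz");T=np.load("top0.npz")
g=lambda C:(C["K"],C["R"],C["t"])
P=[((270.3,230.4),(293.4,206.2)),((320.5,252.1),(337.1,200.65)),((253.3,265.5),(301.23,241.3)),((301.1,285.9),(341,235.15))]
for a,b in P:
    p,e=tri(ray(*g(S),a),ray(*g(T),b));print("hole",np.round(p,4),np.round(e,4),"at z37:",np.round(onplane(*g(S),a,.037),4),np.round(onplane(*g(T),b,.037),4))
def pan(C,box):
    x0,y0,x1,y1=box;im=C["im"][y0:y1,x0:x1];big=cv2.resize(im,None,fx=4,fy=4,interpolation=cv2.INTER_CUBIC)
    gr=cv2.cvtColor(big,cv2.COLOR_RGB2GRAY);return big,gr
for n,C,b in(("s",S,(118,128,172,185)),("t",T,(148,200,186,238))):
    x0,y0,x1,y1=b
    h=cv2.cvtColor(C["im"],cv2.COLOR_RGB2HSV);v=h[...,2];print(n);
    print(v[y0:y1:1,x0:x1:1][::2,::2] if 0 else "")
    for y in range(y0,y1,2):print(y," ".join("%3d"%q for q in v[y,x0:x1:2]))
```

```text
hole [ 0.5738 -0.1201  0.029 ] [0.0003 0.0003] at z37: [ 0.5689 -0.1227  0.037 ] [ 0.5729 -0.1199  0.037 ]
hole [ 0.594  -0.2571  0.0298] [0.0006 0.0006] at z37: [ 0.5891 -0.2582  0.037 ] [ 0.5933 -0.2562  0.037 ]
hole [ 0.4644 -0.1451  0.0295] [0.0004 0.0004] at z37: [ 0.4604 -0.1472  0.037 ] [ 0.4643 -0.1447  0.037 ]
hole [ 0.4861 -0.2677  0.0304] [0.0005 0.0005] at z37: [ 0.4824 -0.2687  0.037 ] [ 0.4859 -0.2668  0.037 ]
s

128  78  77  77  75  74  75  70  86 131 129 129 128 131 130 133 131 129 129 127 127 127 126 126 127 129 130 132
130  77  77  75  75  75  74  76  75  71 131 129 130 130 131 131 129 126 126 126 126 126 128 128 129 129 131 132
132  77  76  76  76  75  76  76  76  74  72 135 130 130 130 129 127 127 126 125 125 127 127 128 129 128 130 133
134  77  76  75  75  75  76  75  75  75  76  74 124 129 128 128 126 127 126 126 126 127 128 128 129 130 132 132
136  77  75  74  75  75  75  75  73  75  78  66  50 124 129 126 125 128 125 126 126 126 127 128 129 129 132 132
138  76  75  76  77  78  75  74  74  77  77  44  43  40  71 128 126 128 126 126 126 126 127 128 131 132 132 1
[... 3401 characters left out ...]
 101 106 104 102  92  83  82 105 103 106 104 106 105  75  75
222  74  70  73  74 102 102 106 104 103 102 100 106 102 104 105 105  87  74  73
224  72  66  75  74  90 102 103 101 102 104 104 106 101 105 108 105  77  76  76
226  74  67  73  77  72 101 103 107 103 105 106 106 108 104 101  81  78  77  71
228  79  64  74  73  77  78  95 105 108 107 108 108 107 106  77  74  76  76  75
230 105  66  77  72  77  71  73  82  95 100 101  91  87  74  72  75  77  73  76
232 117  67  74  72  74  75  75  74  74  75  72  72  77  74  78  74  71  77  76
234 118  75  73  71  75  74  72  77  76  74  75  73  76  73  76  73  74  77  74
236 117  78  77  74  73  73  75  74  74  74  71  73  77  73  73  75  77  78  78
```

```bash
cat >> h.py <<'E'
def panell(im,box,lo,hi):
    x0,y0,x1,y1=box;v=im[y0:y1,x0:x1].max(2);m=((v>lo)&(v<hi)).astype(np.uint8)
    m=cv2.morphologyEx(m,cv2.MORPH_OPEN,np.ones((3,3)))
    c=max(cv2.findContours(m,cv2.RETR_EXTERNAL,cv2.CHAIN_APPROX_NONE)[0],key=cv2.contourArea)
    (cx,cy),ax,an=cv2.fitEllipse(cv2.convexHull(c)); return (cx+x0,cy+y0),ax,an
E
python3 - <<'E'
from h import *
S=np.load("scene0.npz");T=np.load("top0.npz")
g=lambda C:(C["K"],C["R"],C["t"])
a,b=panell(S["im"],(122,140,164,170),88,121),panell(T["im"],(154,202,184,233),88,121);print(a,b)
p,e=tri(ray(*g(S),a[0]),ray(*g(T),b[0]));print("pan",p,e)
for h in(.125,.118): print(onplane(*g(S),a[0],h),onplane(*g(T),b[0],h))
p2,e=tri(ray(*g(S),(140.7,136.7)),ray(*g(T),(161.5,214.5)));print("tip",p2,e)
# housing corners direction: dial centre
for z in(.04,.05): print("dial",onplane(*g(S),(96+75/3.125,129+222/3.125),z),onplane(*g(T),(140+117/3.333,185+241/3.333),z))
p3,e=tri(ray(*g(S),(120,200)),ray(*g(T),(140+117/3.333,185+241/3.333)));print("dialc",p3,e)
E
```

```text
((143.88507080078125, 156.43088722229004), (21.82210922241211, 30.582670211791992), 81.5933837890625) ((167.7061538696289, 217.32093620300293), (26.00676155090332, 27.105831146240234), 44.59343719482422)
pan [0.52147402 0.25456436 0.1102394 ] [np.float64(0.0002650444177487907), np.float64(0.00026504441774876617)]
[0.51256766 0.24342034 0.125     ] [0.52006903 0.25043461 0.125     ]
[0.51670935 0.2488023  0.118     ] [0.52082386 0.25230277 0.118     ]
tip [0.52151396 0.25166432 0.18496645] [np.float64(0.0006855167507426586), np.float64(0.00068551675074267)]
dial [0.41085605 0.24974998 0.04      ] [0.40640245 0.24201873 0.04      ]
dial [0.40642681 0.24263905 0.05      ] [0.40636091 0.23961244 0.05      ]
dialc [0.40562993 0.23948387 0.05347211] [np.float64(0.000993366236939578), np.float64(0.000993366236939602)]
```

>>> {"api": "step_arm", "payload": {"xyz": [[-0.05,-0.027,-0.035],[-0.1,-0.054,-0.07],[-0.15,-0.081,-0.1],[-0.2,-0.108,-0.13],[-0.25,-0.135,-0.131],[-0.3,-0.162,-0.131],[-0.347,-0.187,-0.131],[-0.347,-0.187,-0.131]], "delta_rot": [[0,0,-0.06],[0,0,-0.12],[0,0,-0.18],[0,0,-0.24],[0,0,-0.3],[0,0,-0.36],[0,0,-0.438],[0,0,-0.438]], "claw": [-1,-1,-1,-1,-1,-1,-1,-1]}}

```text
t: 1.15
position: [0.502, 0.2456, 0.2999]
tcp_rot: [-3.14, 0.0, 3.137]
contact_force: [-0.4, 0.3, 0.2]
gripper_width: 0.0935
gripper_force: 0.0
```

Run:
```python
from h import *
s=arm.read_state();print(s["t"],s["position"],s["tcp_rot"],s["contact_force"],s["joint_pos"])
im,K,R,t=cap("wrist");np.savez("w1.npz",im=im,K=K,R=R,t=t);save("w1.png",cv2.resize(im,(800,600)));print(-R.T@t,R[2],proj(K,R,t,(.521,.2525,.185)))
```

```text
1.15 [0.50204231 0.24556959 0.2998822 ] [-3.14039891e+00  2.79498505e-04  3.13683970e+00] [-0.43735298  0.31036478  0.17332851] [-0.63947897  0.2030615   0.15309036  1.60892861 -0.03043595  1.33234049
  1.08375741]
[0.42899163 0.24672381 0.5154593 ] [ 0.24905994 -0.00214728 -0.96848569] [260.22512516 196.03973505]
```

View pics/w1.png

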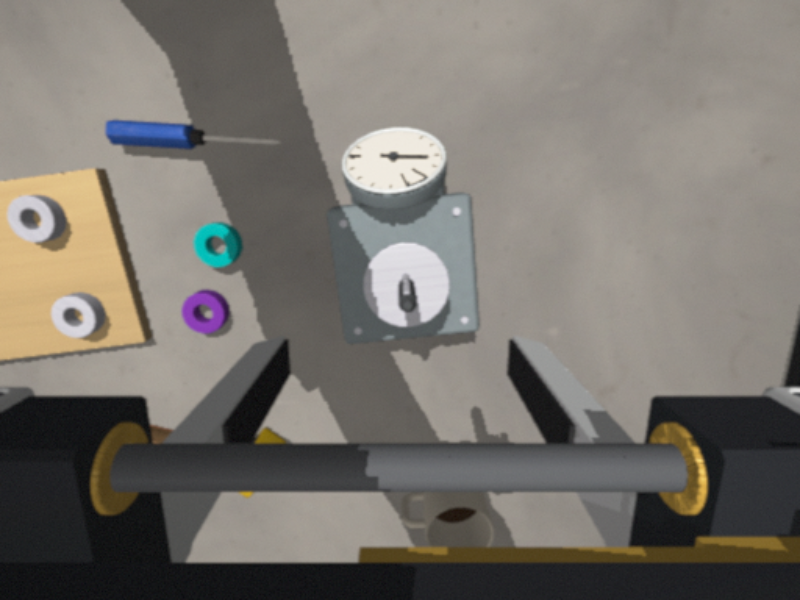

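The wrist view shows the post tip at about (406,307), right where it was predicted. It also shows the pan, the dial at (394,157) with the pointer to the right, and the long marks around (405–425,178). Now I'll read the pointer and refine the pan position.

```bash
cat >> h.py <<'E'
def dial(im,box,out=None,lo=185):
    x0,y0,x1,y1=box;c=cv2.resize(im[y0:y1,x0:x1],None,fx=8,fy=8,interpolation=cv2.INTER_CUBIC)
    v=c.min(2);m=cv2.morphologyEx((v>lo).astype(np.uint8),cv2.MORPH_CLOSE,np.ones((25,25)))
    k=max(cv2.findContours(m,cv2.RETR_EXTERNAL,cv2.CHAIN_APPROX_NONE)[0],key=cv2.contourArea)
    (cx,cy),(a,b),an=cv2.fitEllipse(cv2.convexHull(k)); th=np.deg2rad(an)
    U=np.array([[np.cos(th),-np.sin(th)],[np.sin(th),np.cos(th)]])
    A=U@np.diag([a/2,b/2])@U.T  # circle->ellipse, no added rotation
    r=110; M=np.linalg.inv(A)*r; W=np.hstack([M,(np.array([150,150])-M@[cx,cy])[:,None]])
    w=cv2.warpAffine(c,W,(300,300)); g=cv2.cvtColor(w,cv2.COLOR_RGB2GRAY)
    P=cv2.warpPolar(g,(120,720),(150,150),120,cv2.WARP_POLAR_LINEAR)
    return w,P,((cx/8+x0,cy/8+y0),(a/8,b/8),an)
E
python3 - <<'E'
from h import *
w=np.load("w1.npz");im=w["im"];K,R,t=w["K"],w["R"],w["t"]
d,P,e=dial(im,(212,76,292,136));print(e)
save("d1.png",cv2.resize(np.hstack([d,cv2.rotate(cv2.cvtColor(P,cv2.COLOR_GRAY2RGB)[:,:],0)[:,::2][:, :300] if 0 else np.zeros((300,1,3),np.uint8)]),(500,500)))
for r0,r1 in((30,60),(60,75),(78,90),(90,102)):
    a=P[:,r0:r1].mean(1);print(r0,[(i/2,int(a[i])) for i in range(0,720) if a[i]<190 and a[i]==a[max(0,i-8):i+9].min()])
a=panell(im,(228,150,292,214),150,256);print(a)
S=np.load("scene0.npz");g=lambda C:(C["K"],C["R"],C["t"])
T=np.load("top0.npz")
print(tri(ray(K,R,t,a[0]),ray(*g(S),(143.9,156.4))),[onplane(K,R,t,a[0],z) for z in(.11,.117)])
b=panell(T["im"],(154,202,184,233),88,121);print([onplane(*g(T),b[0],z) for z in(.11,.117)])
h=im.max(2)
for y in range(172,204):print(y,h[y,250:272])
E
```

```text
((251.96199798583984, 102.42145538330078), (41.73359680175781, 66.4576644897461), 82.65950012207031)
30 [(0.0, 189), (351.0, 91)]
60 [(0.0, 167), (39.5, 137), (69.0, 149), (355.5, 104)]
78 [(40.0, 137), (68.5, 132), (193.0, 106)]
90 [(41.0, 142), (50.5, 175), (68.0, 146), (193.0, 118)]
((261.7833671569824, 167.8155975341797), (67.80134582519531, 84.59228515625), 168.2709197998047)
(array([0.50665733, 0.25123184, 0.11964627]), [np.float64(0.009699006747764942), np.float64(0.00969900674776472)]) [array([0.49972301, 0.2561141 , 0.11      ]), array([0.49850187, 0.25595198, 0.117     ])]
[array([0.52168652, 0.2544378 , 0.11      ]), array([0.52093169, 0.25256965, 0.117     ])]
172 [219 219 220 220 219 220 220 220 222 220 221 222 221 223 222 222 223 223
 224 224 223 223]
173 [221 222 221 223 223 223 224 223 223 223 225 223 223 223 224 223 223 224
 224 223 223 222]
174 [221 223 223 223 223 222 223 223 221 216 218 221 224 222 223 221 222 223
 221 222 223 223]
175 [222 223 223 222 222 223 222 217 198 184 190 208 220 222 223 222 222 222
 222 222 222 222]
176 [222 223 222 222 223 223 221 202 18
[... 1920 characters left out ...]
3  56  69 104 145
 200 222 221 222]
197 [223 223 223 223 222 197 141  90  79  82  88  87  81  64  65  92 119 147
 197 222 221 222]
198 [222 220 221 220 221 215 185 145 104  79  77  76  70  66  90 114 128 150
 195 221 221 221]
199 [221 222 220 220 221 222 217 203 169 119  87  85  85  97 115 128 129 144
 185 212 220 222]
200 [219 220 221 220 220 220 221 221 206 161 127 123 121 124 129 132 131 134
 158 200 219 221]
201 [218 220 217 220 219 220 219 223 214 172 138 132 130 130 133 130 132 129
 148 199 221 223]
202 [219 218 220 220 221 221 222 223 216 173 139 128 133 132 130 131 132 130
 149 197 220 221]
203 [219 219 221 221 220 222 221 222 214 171 137 129 131 131 133 129 130 129
 149 196 218 222]
```

View pics/d1.png

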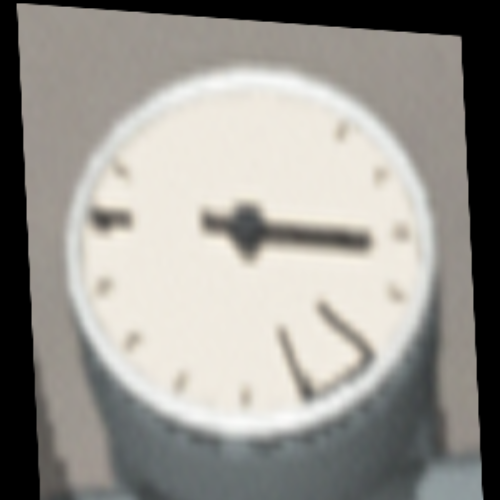

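The rectified dial shows the hub at (247,228), the pointer tip at (368,241), and long marks at about 45° and 70°. The pointer is some 38° short of the first long mark, so it reads about 1.0 rad. Two washers should bring it to about 1.8. Next is washer1.

>>> {"api": "step_arm", "payload": {"xyz": [[-0.01,-0.055,0],[-0.02,-0.11,0.01],[-0.03,-0.165,0.03],[-0.04,-0.22,0.06],[-0.05,-0.275,0.09],[-0.06,-0.325,0.12],[-0.072,-0.366,0.14],[-0.072,-0.366,0.14]], "delta_rot": [[0,0,0],[0,0,0],[0,0,0],[0,0,0],[0,0,0],[0,0,0],[0,0,0],[0,0,0]], "claw": [-1,-1,-1,-1,-1,-1,-1,-1]}}

```text
t: 2.2
position: [0.5713, -0.1183, 0.1582]
tcp_rot: [-3.141, -0.003, 3.139]
contact_force: [-0.3, 0.8, 0.1]
gripper_width: 0.0942
gripper_force: 0.0
```

```bash
cat >> h.py <<'E'
def holes(im):
    h=cv2.cvtColor(im,cv2.COLOR_RGB2HSV);m=((h[...,1]<45)&(h[...,2]>150)).astype(np.uint8)
    c,hi=cv2.findContours(m,cv2.RETR_CCOMP,cv2.CHAIN_APPROX_NONE);o=[]
    for k,cc in enumerate(c):
        a=cv2.contourArea(cc)
        if hi[0,k,3]>=0 and a>60:
            p=c[hi[0,k,3]]; A=cv2.contourArea(p)
            if A<30*a:
                M=cv2.moments(cc);Q=cv2.moments(p);o.append((a,A,(M["m10"]/M["m00"],M["m01"]/M["m00"]),(Q["m10"]/Q["m00"],Q["m01"]/Q["m00"])))
    return o
E
python3 - <<'E'
from h import *
s=arm.read_state();print(s["t"],s["position"],s["tcp_rot"],s["contact_force"])
im,K,R,t=cap("wrist");np.savez("w2.npz",im=im,K=K,R=R,t=t);save("w2.png",im)
S=np.load("scene0.npz");print(proj(K,R,t,(.5738,-.1201,.037)),proj(K,R,t,(.4644,-.1451,.037)))
for a,A,h,o in holes(im):
    print(round(a),round(A),np.round(h,1),np.round(o,1),onplane(K,R,t,h,.027),onplane(K,R,t,o,.027))
E
```

```text
2.2 [ 0.57129144 -0.11826911  0.15823114] [-3.14085845e+00 -2.91505634e-03  3.13862127e+00] [-0.34819989  0.84097199  0.07377302]
[252.83931754 181.91056309] [229.85647829  86.33018068]
275 1141 [141.5 196.7] [141.5 196.4] [ 0.59454427 -0.26104157  0.027     ] [ 0.59413068 -0.26089403  0.027     ]
282 1220 [252.5 180.5] [252.6 180.2] [ 0.57425752 -0.12057323  0.027     ] [ 0.57382474 -0.12052344  0.027     ]
353 1436 [123.  105.7] [123.1 105.4] [ 0.48418844 -0.27132119  0.027     ] [ 0.48383    -0.27115378  0.027     ]
360 1530 [229.6  85.2] [229.8  85. ] [ 0.46217793 -0.14618663  0.027     ] [ 0.46195917 -0.14594308  0.027     ]
```

View pics/w2.png

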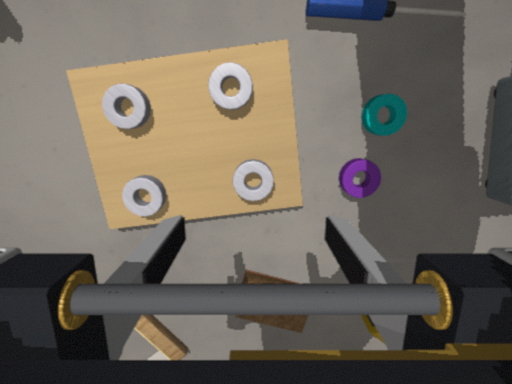

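The view shows washer1 at (252,181) between the fingers. Measured at (0.574, −0.1205), it agrees with the first triangulation. I'll descend.

>>> {"api": "step_arm", "payload": {"xyz": [[-0.003,-0.002,0.045],[-0.003,-0.002,0.09],[-0.003,-0.002,0.115],[-0.003,-0.002,0.13],[-0.003,-0.002,0.136],[-0.003,-0.002,0.136],[-0.003,-0.002,0.136]], "delta_rot": [[0,0,0],[0,0,0],[0,0,0],[0,0,0],[0,0,0],[0,0,0],[0,0,0]], "claw": [-0.6,-0.6,-0.6,-0.6,-0.6,-0.6,-0.4]}}

```text
t: 3.12
position: [0.5756, -0.1184, 0.025]
tcp_rot: [-3.141, 0.001, -3.141]
contact_force: [-0.4, 0.6, -0.1]
gripper_width: 0.0686
gripper_force: 0.0
```

>>> {"api": "step_arm", "payload": {"xyz": [[0.001,-0.002,0.004],[0.001,-0.002,0.004],[0.001,-0.002,0.004],[0.001,-0.002,0.004],[0.001,-0.002,0.004],[0.001,-0.002,0.004]], "delta_rot": [[0,0,0],[0,0,0],[0,0,0],[0,0,0],[0,0,0],[0,0,0]], "claw": [-0.4,-0.4,1,1,1,1]}}

```text
t: 3.88
position: [0.574, -0.1204, 0.0201]
tcp_rot: [-3.142, -0.0, -3.141]
contact_force: [1.1, 0.2, -0.6]
gripper_width: 0.0291
gripper_force: 0.0
```

Run:
```python
from h import *
s=arm.read_state();print(s["t"],s["position"],s["gripper_width"],s["gripper_force"],s["contact_force"])
im,K,R,t=cap("wrist");a,_,_,_=cap("scene")
save("g1.png",cv2.resize(np.hstack([im,cv2.resize(a[190:310,210:370],(512,384))]),(800,300)))
```

```text
3.875 [ 0.57402747 -0.12040373  0.02008518] 0.029137222940949555 0.0 [ 1.09901733  0.22832691 -0.5932993 ]
```

View pics/g1.png

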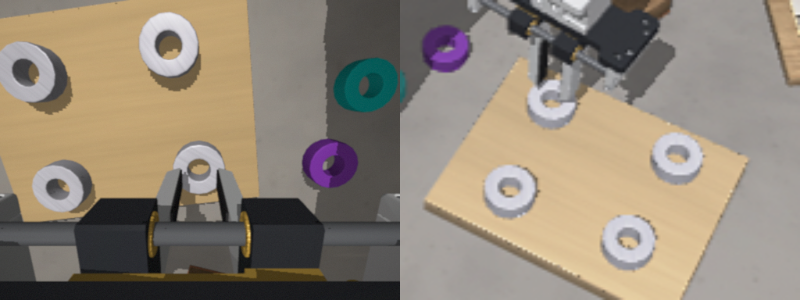

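Run:
```python
from h import *
im,K,R,t=cap("wrist");print(-R.T@t,R[2])
for a,A,h,o in holes(im): print("w",round(a),round(A),np.round(h,1),onplane(K,R,t,h,.027),onplane(K,R,t,o,.027))
for n in("scene","top"):
    im,K,R,t=cap(n); C=np.load(n+"0.npz")
    d=cv2.absdiff(im,C["im"]).max(2);
    h=cv2.cvtColor(im,cv2.COLOR_RGB2HSV);m=((h[...,1]<40)&(h[...,2]>130)).astype(np.uint8)
    if n=="scene":
      c,hi=cv2.findContours(m,cv2.RETR_CCOMP,cv2.CHAIN_APPROX_NONE)
      for k,cc in enumerate(c):
        a=cv2.contourArea(cc);b=cv2.boundingRect(cc)
        if hi[0,k,3]>=0 and 15<a<90 and b[0]>240 and b[0]<330 and 215<b[1]<300:
            M=cv2.moments(cc);q=(M["m10"]/M["m00"],M["m01"]/M["m00"]);print(n,q,onplane(K,R,t,q,.0295))
    print(n,"tcp px",proj(K,R,t,arm.read_state()["position"]))
```

```text
[ 0.50103576 -0.11987108  0.23567315] [ 2.48792089e-01  1.66424297e-04 -9.68556900e-01]
w 700 2918 [ 73.2 241.7] [ 0.59637606 -0.26377416  0.027     ] [ 0.59586293 -0.26368056  0.027     ]
w 1034 4219 [32.2 92.1] [ 0.48397713 -0.27426221  0.027     ] [ 0.48345276 -0.27355805  0.027     ]
w 1110 4758 [215.1  56.8] [ 0.4615281  -0.14647645  0.027     ] [ 0.46096295 -0.14640733  0.027     ]
scene (301.30452674897117, 286.275720164609) [ 0.48565757 -0.26809166  0.0295    ]
scene (253.20952380952377, 266.0) [ 0.46284305 -0.14538056  0.0295    ]
scene (320.64327485380113, 252.78362573099415) [ 0.59224621 -0.25789216  0.0295    ]
scene (270.20567375886526, 230.98581560283685) [ 0.57169507 -0.12088881  0.0295    ]
scene tcp px [270.39598657 232.35340585]
top tcp px [293.2355378  206.61602291]
```

Run:
```python
from h import *
im,K,R,t=cap("wrist");a,K2,R2,t2=cap("scene")
p=arm.read_state()["position"]
for I,k in((im,(K,R,t)),(a,(K2,R2,t2))):
    for q,c in((p,(255,0,0)),(p+[0,.0145,0],(0,255,0)),(p+[0,-.0145,0],(0,255,0)),(np.array([.574,-.1205,.037]),(0,0,255))):
        u=np.round(proj(*k,q)).astype(int); I[u[1],u[0]]=c; print(u)
save("g2.png",np.hstack([cv2.resize(im[170:320,190:330],(400,430),interpolation=0),cv2.resize(a[185:265,235:309],(400,430),interpolation=0)]))
```

```text
[254 212]
[272 212]
[236 212]
[254 219]
[270 232]
[266 230]
[275 235]
[271 229]
```

View pics/g2.png

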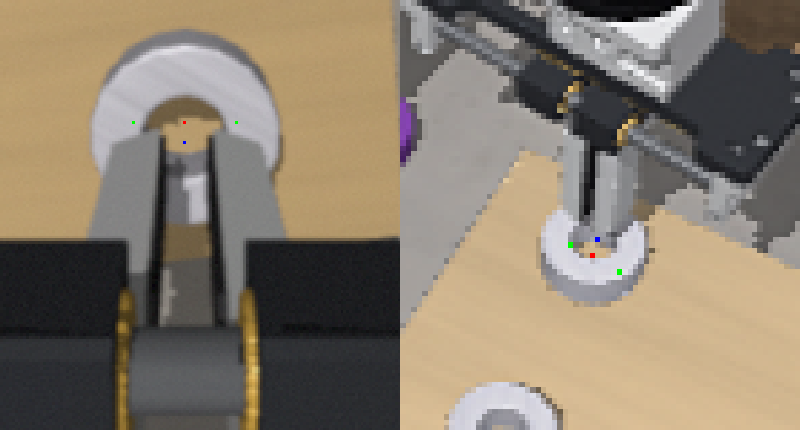

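Run:
```python
from h import *
s=arm.read_state();print(s["t"],s["position"],s["gripper_width"],s["gripper_force"],s["contact_force"])
_,K,R,t=cap("wrist");a,K2,R2,t2=cap("scene")
print(tri(ray(K,R,t,(256.1,217.2)),ray(K2,R2,t2,(271,229.5))))
print(tri(ray(K,R,t,(256.1,217.2)),ray(K2,R2,t2,(270,231))))
s=arm.read_state();print(s["t"],s["gripper_width"],s["gripper_force"],s["contact_force"])
```

```text
4.225 [ 0.57402085 -0.12043562  0.02008596] 0.0021398688253427907 0.0 [0.25747778 0.44831956 0.27526844]
(array([ 0.5761328 , -0.11935575,  0.02900152]), [np.float64(0.0009032210121159572), np.float64(0.000903221012116151)])
(array([ 0.57703937, -0.11824613,  0.02162381]), [np.float64(0.0010607145845107594), np.float64(0.001060714584510521)])
4.325 0.0003521038736176125 0.0 [-0.18177447  0.16224603 -0.48557657]
```

>>> {"api": "step_arm", "payload": {"xyz": [[0,0,-0.03],[0,0,-0.07],[0,0,-0.1],[0,0,-0.1]], "delta_rot": [[0,0,0],[0,0,0],[0,0,0],[0,0,0]], "claw": [1,1,1,1]}}

```text
t: 4.82
position: [0.5753, -0.1206, 0.1222]
tcp_rot: [-3.141, 0.004, -3.141]
contact_force: [-0.0, -0.0, -1.0]
gripper_width: 0.0005
gripper_force: 0.0
```

Run:
```python
from h import *
s=arm.read_state();p=s["position"];print(s["t"],p,s["gripper_width"])
im,K,R,t=cap("wrist");a,K2,R2,t2=cap("scene")
for dz in(0,.0188,.04):print(dz,"wrist",proj(K,R,t,p+[0,0,dz]),"scene",proj(K2,R2,t2,p+[0,0,dz]))
for (a_,A,h,o) in holes(im): print(np.round(h,1),onplane(K,R,t,h,.027))
u=proj(K2,R2,t2,p+[0,0,.01]).astype(int);w=proj(K,R,t,p+[0,0,.01]).astype(int)
save("g3.png",np.hstack([cv2.resize(im[w[1]-40:w[1]+40,w[0]-37:w[0]+37],(400,430),interpolation=0),cv2.resize(a[u[1]-40:u[1]+40,u[0]-37:u[0]+37],(400,430),interpolation=0)]));print(u,w)
```

```text
4.825 [ 0.57527652 -0.12063132  0.12224222] 0.0004967137161737595
0 wrist [254.08847761 211.84331374] scene [272.87445077 208.15119187]
0.0188 wrist [254.0350248  220.18545489] scene [273.30178353 203.39391255]
0.04 wrist [253.96235602 231.52654717] scene [273.7966403  197.88492269]
[130.4 200.9] [ 0.59465394 -0.26146841  0.027     ]
[254.4 183.4] [ 0.57434469 -0.12049339  0.027     ]
[108.8  98.9] [ 0.48402614 -0.27165807  0.027     ]
[229.2  76.3] [ 0.46217084 -0.14600185  0.027     ]
[273 205] [254 216]
```

View pics/g3.png

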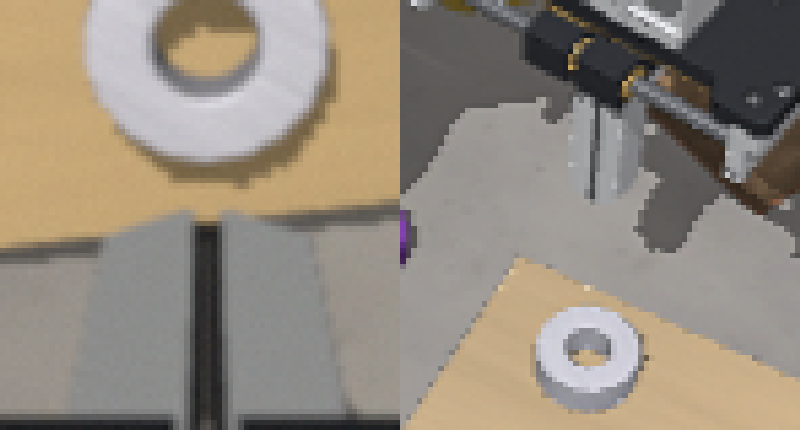

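The fingertips sit about 18 mm above the reported TCP, both in the images and in that closure with no contact just over the washer top. The washer has not moved. I'll reopen and go lower in small steps, watching the force.

>>> {"api": "step_arm", "payload": {"xyz": [[0,0,0],[0,0,0.02],[0.001,0,0.06],[0.001,0,0.09],[0.001,0,0.102],[0.001,0,0.107],[0.001,0,0.109],[0.001,0,0.109]], "delta_rot": [[0,0,0],[0,0,0],[0,0,0],[0,0,0],[0,0,0],[0,0,0],[0,0,0],[0,0,0]], "claw": [-0.6,-0.6,-0.6,-0.6,-0.6,-0.6,-0.6,-0.6]}}

```text
t: 5.92
position: [0.5735, -0.1205, 0.0118]
tcp_rot: [-3.141, 0.001, -3.141]
contact_force: [-0.2, 0.4, -1.2]
gripper_width: 0.0744
gripper_force: 0.0
```

>>> {"api": "step_arm", "payload": {"xyz": [[0,0,0.002],[0,0,0.004],[0,0,0.006],[0,0,0.008],[0,0,0.008]], "delta_rot": [[0,0,0],[0,0,0],[0,0,0],[0,0,0],[0,0,0]], "claw": [-0.6,-0.6,-0.6,-0.6,-0.6]}}

```text
t: 6.55
position: [0.5729, -0.1204, 0.0029]
tcp_rot: [-3.142, -0.0, -3.141]
contact_force: [-0.0, 0.2, -0.6]
gripper_width: 0.0751
gripper_force: 0.0
```

>>> {"api": "step_arm", "payload": {"xyz": [[0,0,0],[0,0,0],[0,0,0],[0,0,0]], "delta_rot": [[0,0,0],[0,0,0],[0,0,0],[0,0,0]], "claw": [1,1,1,1]}}

```text
t: 7.05
position: [0.573, -0.1204, 0.0031]
tcp_rot: [-3.142, 0.0, -3.141]
contact_force: [-0.2, 0.9, -0.1]
gripper_width: 0.0385
gripper_force: 0.0
```

Run:
```python
from h import *
s=arm.read_state();p=s["position"];print(s["t"],p,s["gripper_width"],s["gripper_force"],s["contact_force"])
# g3 triangulation
im,K,R,t=cap("wrist");a,K2,R2,t2=cap("scene")
sh=np.array([.57528,-.12063,.12224])-p
o,d=ray(K,R,t,(255,216)); q,e=tri((o+sh,d),ray(K2,R2,t2,(272,202.6)));print("tip@g3",q,e,"tcp",p+sh)
o,d=ray(K,R,t,(255,216)); q,e=tri((o+sh,d),ray(K2,R2,t2,(271,203.5)));print("tip@g3",q,e)
for (a_,A,h,o) in holes(im): print(np.round(h,1),round(a_),round(A),onplane(K,R,t,h,.027))
h=cv2.cvtColor(a,cv2.COLOR_RGB2HSV)
C=np.load("scene0.npz")["im"]
d=cv2.absdiff(a,C).max(2)
for y in range(216,246):print(y,"".join("%4d"%v for v in a[y,254:288,2]))
```

```text
7.05 [ 0.57303285 -0.12039264  0.00311643] 0.03853854288708709 0.0 [-0.21343682  0.94543426 -0.05717444]
tip@g3 [ 0.56920382 -0.12012564  0.14990381] [np.float64(0.0002793314677778026), np.float64(0.0002793314677777429)] tcp [ 0.57528 -0.12063  0.12224]
tip@g3 [ 0.56907309 -0.11923129  0.14673182] [np.float64(0.001203076485011671), np.float64(0.001203076485011787)]
[ 58.4 253.2] 804 3339 [ 0.59679191 -0.26441014  0.027     ]
[253.9 226.6] 850 3190 [ 0.57611007 -0.12052682  0.027     ]
[211.3  52.8] 1336 5756 [ 0.46143746 -0.14660454  0.027     ]
216  157 152 141 139 138 163 169 169 175  95  33  26  24  68  93  96  97  64  41  40  42  41  41  45  56  53  90  71 109  83 117 164 114  97
217  144 139 140 141 138 164 169 169 169  92  33  26  25  78  87  92  95  74  44  38  39  41  41  41  40  32 104 131 160 126 112  91  90  96
218  160 143 138 139 138 157 168 170 169  92  33  26  24  79  85  83  86 114  89  70  43  36  40  40  41  46  58  94 101 149 147 121 112  87
219  140 139 140 139 136 157 167 170 169  79  22  27  24  80  86  82  78 133 144 149 134  85  45  39  39  49  70  76  80  89 
[... 2981 characters left out ...]
 143 144 143 143 141 141 141 141 140 139 139 137 137 121 138 138 148 149 133 121 139 143 144 143 141 141 142 142 142 142 144 145 144 144
242  144 144 144 143 142 142 141 141 141 141 140 140 139 138 138 139 139 140 143 142 144 144 143 144 143 144 143 143 143 143 141 142 144 145
243  144 145 144 143 144 144 143 144 143 141 141 140 141 140 140 138 139 139 139 141 142 142 143 143 144 145 145 144 144 144 144 142 142 142
244  145 145 145 146 144 143 143 144 143 143 143 142 141 141 141 142 140 139 139 140 140 142 141 142 143 143 143 144 145 145 145 144 143 144
245  145 147 147 146 146 146 144 143 143 143 143 143 143 142 142 142 142 142 140 139 140 139 139 142 141 143 144 141 143 144 145 145 145 145
```

>>> {"api": "step_arm", "payload": {"xyz": [[0,0,-0.02],[0,0,-0.02],[0,0,-0.02],[0,0,-0.02],[0,0,0],[0,0,0],[0,0,0.003],[0,0,0.003]], "delta_rot": [[0,0,0],[0,0,0],[0,0,0],[0,0,0],[0,0,0],[0,0,0],[0,0,0],[0,0,0]], "claw": [-0.6,-0.6,-0.6,-0.6,-0.6,-0.6,-0.6,-0.6]}}

```text
t: 8.15
position: [0.573, -0.1205, -0.0]
tcp_rot: [-3.141, -0.0, -3.141]
contact_force: [-0.1, 0.7, -0.4]
gripper_width: 0.0748
gripper_force: 0.0
```

>>> {"api": "step_arm", "payload": {"xyz": [[0,0,0.002],[0,0,0.002],[0,0,0.004],[0,0,0.004]], "delta_rot": [[0,0,0],[0,0,0],[0,0,0],[0,0,0]], "claw": [-0.6,-0.6,-0.6,-0.6]}}

```text
t: 8.65
position: [0.5729, -0.1204, -0.004]
tcp_rot: [-3.142, -0.0, -3.141]
contact_force: [0.1, 0.6, -0.0]
gripper_width: 0.0754
gripper_force: 0.0
```

Run:
```python
from h import *
s=arm.read_state();p=s["position"];print(s["t"],p,s["gripper_width"],s["contact_force"])
C=np.load("scene0.npz");a,K,R,t=cap("scene")
print([np.round(proj(K,R,t,p+[dx,-.0375,dz]),1) for dz in(0,.0188,.03,.04) for dx in(-.008,.008)])
d=cv2.absdiff(a,C["im"]).max(2)
for y in range(218,250,1):print(y,"".join("%4d"%v for v in a[y,262:294,2]))
```

```text
8.65 [ 0.57294657 -0.1204155  -0.0040155 ] 0.07537314430309515 [ 0.09462289  0.63864306 -0.02348411]
[array([280. , 247.2]), array([283.4, 243. ]), array([280.5, 243.2]), array([283.9, 239. ]), array([280.7, 240.8]), array([284.2, 236.5]), array([281. , 238.6]), array([284.5, 234.3])]
218   81 136 143 142 141 140 138 137 178 157 159 161 162 164  96  73  94  66  57  58  59  59  59  59  60  60  53  58  59  59  59  58
219   79 134 143 142 141 141 141 138 137 137 137 141 151 159 162 165 120  59  58  61  60  59  59  60  60  61  46  58  60  59  59  58
220  137 145 142 140 139 140 140 139 139 138 137 137 137 142 151 163 117  55  38  49  61  61  59  59  60  51  40  40  55  60  60  59
221  133 141 139 139 137 136 134 153 147 142 141 135 134 136 139 132 103  55  40  41  44  57  61  61  60  53  44  39  40  44  55  60
222  142 139 134 141 172 222 230 228 225 230 233 199 174 142 134 142  84  42  40  40  41  41  45  56  59  53 107  63  36  35  36  43
223  140 135 168 224 225 224 223 223 222 223 224 224 225 229 184 146 100  48  36  40  41  41  42  41  42  80 111 162 112  93  76  43
224  134 185 222
[... 2741 characters left out ...]
145 144 144 142 144 145 145 145 145
245  143 144 144 143 144 142 142 142 142 143 140 139 139 140 140 142 141 143 144 142 144 145 145 146 145 145 146 145 144 144 145 146
246  147 145 144 144 145 144 143 142 142 141 142 143 143 141 139 140 141 142 142 141 141 141 144 143 145 145 146 145 145 144 145 144
247  147 147 146 147 146 146 145 144 144 142 141 142 143 143 142 141 141 140 141 143 142 141 141 141 143 144 145 145 145 145 146 145
248  146 147 146 146 147 147 147 146 145 144 145 143 142 142 144 145 143 143 142 140 140 140 141 141 142 142 144 144 145 145 145 146
249  146 146 147 147 146 147 146 147 147 146 145 144 144 143 143 142 142 143 144 143 141 140 140 141 141 141 143 142 142 144 145 145
```

>>> {"api": "step_arm", "payload": {"xyz": [[0,0,0.002],[0,0,0.004],[0,0,0.005],[0,0,0.005]], "delta_rot": [[0,0,0],[0,0,0],[0,0,0],[0,0,0]], "claw": [-0.6,-0.6,-0.6,-0.6]}}

```text
t: 9.2
position: [0.573, -0.1205, -0.009]
tcp_rot: [-3.141, -0.0, -3.141]
contact_force: [1.0, 0.1, -1.2]
gripper_width: 0.0756
gripper_force: 0.0
```

>>> {"api": "step_arm", "payload": {"xyz": [[0,0,0.001],[0,0,0.002],[0,0,0.003],[0,0,0.003]], "delta_rot": [[0,0,0],[0,0,0],[0,0,0],[0,0,0]], "claw": [-0.6,-0.6,-0.6,-0.6]}}

```text
t: 9.7
position: [0.573, -0.1204, -0.012]
tcp_rot: [-3.142, -0.0, -3.141]
contact_force: [0.8, 0.3, 0.5]
gripper_width: 0.0753
gripper_force: 0.0
```

Still no contact, so I'll try closing here.

>>> {"api": "step_arm", "payload": {"xyz": [[0,0,0],[0,0,0],[0,0,0],[0,0,0],[0,0,0]], "delta_rot": [[0,0,0],[0,0,0],[0,0,0],[0,0,0],[0,0,0]], "claw": [1,1,1,1,1]}}

```text
t: 10.32
position: [0.573, -0.1205, -0.0119]
tcp_rot: [-3.141, 0.0, -3.141]
contact_force: [0.1, 0.1, -0.3]
gripper_width: 0.0486
gripper_force: 30.0
```

Gripped: 48.6 mm opening at 30 N. Underside of the washer is at TCP z + 0.029. Now I'll lift and carry it to above the post.

>>> {"api": "step_arm", "payload": {"xyz": [[0,0,-0.02],[0,0,-0.06],[0,0.01,-0.12],[0.005,0.06,-0.17],[0.015,0.12,-0.202],[0.025,0.18,-0.202],[0.035,0.24,-0.202],[0.04,0.29,-0.202]], "delta_rot": [[0,0,0],[0,0,0],[0,0,0],[0,0,0],[0,0,0],[0,0,0],[0,0,0],[0,0,0]], "claw": [1,1,1,1,1,1,1,1]}}

```text
t: 11.32
position: [0.5323, 0.1714, 0.1918]
tcp_rot: [3.141, 0.001, -3.141]
contact_force: [0.9, 0.2, -2.0]
gripper_width: 0.0489
gripper_force: 30.0
```

>>> {"api": "step_arm", "payload": {"xyz": [[0.005,0.04,0],[0.01,0.07,0],[0.0135,0.083,0],[0.0135,0.083,0],[0.0135,0.083,0]], "delta_rot": [[0,0,0],[0,0,0],[0,0,0],[0,0,0],[0,0,0]], "claw": [1,1,1,1,1]}}

```text
t: 11.95
position: [0.5199, 0.2511, 0.1904]
tcp_rot: [-3.141, 0.0, 3.14]
contact_force: [0.2, -1.3, -1.9]
gripper_width: 0.0489
gripper_force: 30.0
```

Run:
```python
from h import *
s=arm.read_state();p=s["position"];print(s["t"],p,s["tcp_rot"],s["gripper_width"],s["contact_force"])
im,K,R,t=cap("wrist");np.savez("w3.npz",im=im,K=K,R=R,t=t);a,K2,R2,t2=cap("scene");b,K3,R3,t3=cap("top")
np.savez("w3s.npz",im=a,K=K2,R=R2,t=t2);np.savez("w3t.npz",im=b,K=K3,R=R3,t=t3)
q=p+[.001,0,.039]
for k in((K,R,t),(K2,R2,t2),(K3,R3,t3)): print(proj(*k,q),proj(*k,(.5205,.2525,.186)))
u=proj(K,R,t,q).astype(int);u2=proj(K2,R2,t2,(.5205,.2525,.2)).astype(int)
print(u,u2)
save("h1.png",np.hstack([cv2.resize(im[u[1]-60:u[1]+60,u[0]-56:u[0]+56],(400,430),interpolation=0),cv2.resize(a[u2[1]-40:u2[1]+40,u2[0]-37:u2[0]+37],(400,430),interpolation=0)]))
```

```text
11.95 [0.51992481 0.25105058 0.19041135] [-3.14116195e+00  4.45636598e-04  3.14016854e+00] 0.04887111838219558 [ 0.17812912 -1.28107541 -1.93937744]
[253.99704211 232.21499842] [255.91751058 210.80597907]
[137.6322085  124.01662335] [139.83589167 136.50241832]
[157.30805022 212.52554942] [161.26128286 214.64482185]
[253 232] [138 132]
```

View pics/h1.png

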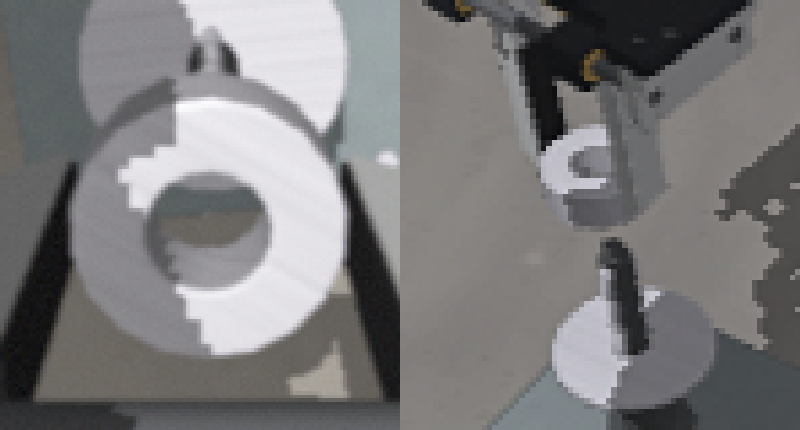

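The washer is held level over the post. In the wrist crop the bore centre is at (210,230) with the post right below at (212,60); in the scene crop the post line runs through the washer. Alignment is within about 1.5 mm, so I'll descend with force checks.

>>> {"api": "step_arm", "payload": {"xyz": [[0,0,0.015],[0,0,0.025],[0,0,0.032],[0,0,0.038],[0,0,0.043],[0,0,0.043]], "delta_rot": [[0,0,0],[0,0,0],[0,0,0],[0,0,0],[0,0,0],[0,0,0]], "claw": [1,1,1,1,1,1]}}

```text
t: 12.85
position: [0.5194, 0.2525, 0.1468]
tcp_rot: [-3.141, -0.0, -3.141]
contact_force: [0.5, 0.0, -2.4]
gripper_width: 0.049
gripper_force: 30.0
```

>>> {"api": "step_arm", "payload": {"xyz": [[0,0,0.003],[0,0,0.006],[0,0,0.009],[0,0,0.012],[0,0,0.012]], "delta_rot": [[0,0,0],[0,0,0],[0,0,0],[0,0,0],[0,0,0]], "claw": [1,1,1,1,1]}}

```text
t: 13.48
position: [0.5197, 0.2526, 0.135]
tcp_rot: [3.142, 0.0, -3.141]
contact_force: [3.2, 0.6, -1.1]
gripper_width: 0.0486
gripper_force: 30.0
```

>>> {"api": "step_arm", "payload": {"xyz": [[-0.001,0,0.003],[-0.001,0,0.006],[-0.001,0,0.009],[-0.001,0,0.012],[-0.001,0,0.012]], "delta_rot": [[0,0,0],[0,0,0],[0,0,0],[0,0,0],[0,0,0]], "claw": [1,1,1,1,1]}}

```text
t: 14.1
position: [0.5203, 0.2525, 0.1227]
tcp_rot: [-3.141, -0.0, -3.141]
contact_force: [0.5, -0.2, -0.6]
gripper_width: 0.0494
gripper_force: 30.0
```

>>> {"api": "step_arm", "payload": {"xyz": [[-0.0005,0,0.003],[-0.0005,0,0.006],[-0.0005,0,0.009],[-0.0005,0,0.012],[-0.0005,0,0.015],[-0.0005,0,0.015]], "delta_rot": [[0,0,0],[0,0,0],[0,0,0],[0,0,0],[0,0,0],[0,0,0]], "claw": [1,1,1,1,1,1]}}

```text
t: 14.85
position: [0.5208, 0.2525, 0.1079]
tcp_rot: [-3.141, -0.0, -3.141]
contact_force: [-1.8, -0.9, 2.4]
gripper_width: 0.0484
gripper_force: 30.0
```

>>> {"api": "step_arm", "payload": {"xyz": [[0,0,0.003],[0,0,0.006],[0,0,0.009],[0,0,0.012],[0,0,0.012]], "delta_rot": [[0,0,0],[0,0,0],[0,0,0],[0,0,0],[0,0,0]], "claw": [1,1,1,1,1]}}

```text
t: 15.48
position: [0.5208, 0.2525, 0.0957]
tcp_rot: [-3.141, -0.0, -3.141]
contact_force: [0.3, -0.8, -0.2]
gripper_width: 0.049
gripper_force: 30.0
```

>>> {"api": "step_arm", "payload": {"xyz": [[0,0,0.003],[0,0,0.006],[0,0,0.009],[0,0,0.012],[0,0,0.012]], "delta_rot": [[0,0,0],[0,0,0],[0,0,0],[0,0,0],[0,0,0]], "claw": [1,1,1,1,1]}}

```text
t: 16.1
position: [0.5209, 0.2525, 0.0838]
tcp_rot: [-3.141, -0.0, -3.141]
contact_force: [-1.0, -1.3, 1.7]
gripper_width: 0.0488
gripper_force: 30.0
```

>>> {"api": "step_arm", "payload": {"xyz": [[0,0,0.003],[0,0,0.005],[0,0,0.005]], "delta_rot": [[0,0,0],[0,0,0],[0,0,0]], "claw": [1,1,1]}}

```text
t: 16.48
position: [0.521, 0.2526, 0.079]
tcp_rot: [-3.142, 0.0, -3.141]
contact_force: [-1.3, -0.1, 3.4]
gripper_width: 0.0492
gripper_force: 30.0
```

>>> {"api": "step_arm", "payload": {"xyz": [[0,0,0.002],[0,0,0.004],[0,0,0.004]], "delta_rot": [[0,0,0],[0,0,0],[0,0,0]], "claw": [1,1,1]}}

```text
t: 16.85
position: [0.5211, 0.2526, 0.0751]
tcp_rot: [3.142, 0.0, -3.141]
contact_force: [-1.1, -0.2, 6.6]
gripper_width: 0.0489
gripper_force: 30.0
```

>>> {"api": "step_arm", "payload": {"xyz": [[0,0,0.002],[0,0,0.003],[0,0,0.003]], "delta_rot": [[0,0,0],[0,0,0],[0,0,0]], "claw": [1,1,1]}}

```text
t: 17.23
position: [0.5211, 0.2526, 0.0722]
tcp_rot: [3.141, 0.0, -3.141]
contact_force: [-2.8, -0.9, 7.7]
gripper_width: 0.0487
gripper_force: 30.0
```

>>> {"api": "step_arm", "payload": {"xyz": [[0,0,0.001],[0,0,0.002],[0,0,0.002]], "delta_rot": [[0,0,0],[0,0,0],[0,0,0]], "claw": [1,1,1]}}

```text
t: 17.6
position: [0.5211, 0.2526, 0.0703]
tcp_rot: [3.141, 0.0, -3.141]
contact_force: [-2.0, -1.8, 9.4]
gripper_width: 0.0487
gripper_force: 30.0
```

Run:
```python
from h import *
f=[]
for i in range(6):
    cap("scene");s=arm.read_state();f.append(s["contact_force"]);
print(s["t"],s["position"],np.mean(f,0),np.std(f,0))
```

```text
17.9 [0.52106911 0.25260696 0.0703607 ] [-2.81357986 -1.36157765  9.57585879] [0.26329929 0.50174568 0.23546457]
```

Home: the force rose steadily to about 11.8 N in all, and the height matches the pan. I'll relax, open and retract.

>>> {"api": "step_arm", "payload": {"xyz": [[0,0,-0.004],[0,0,-0.008],[0,0,-0.012],[0,0,-0.013],[0,0,-0.013],[0,0,-0.013],[0,0,-0.013],[0,0,-0.013]], "delta_rot": [[0,0,0],[0,0,0],[0,0,0],[0,0,0],[0,0,0],[0,0,0],[0,0,0],[0,0,0]], "claw": [1,1,1,1,1,-0.5,-0.5,-0.5]}}

```text
t: 18.9
position: [0.5209, 0.2526, 0.083]
tcp_rot: [-3.141, -0.0, -3.141]
contact_force: [-0.7, 0.1, -0.6]
gripper_width: 0.07
gripper_force: 0.0
```

>>> {"api": "step_arm", "payload": {"xyz": [[0,0,-0.02],[0,0,-0.06],[0,0,-0.11],[0,0,-0.16],[0.01,0,-0.2],[0.02,0,-0.216],[0.02,0,-0.216]], "delta_rot": [[0,0,0],[0,0,0],[0,0,0],[0,0,0],[0,0,0],[0,0,0],[0,0,0]], "claw": [-0.5,-0.5,-0.6,-0.6,-0.6,-0.6,-0.6]}}

```text
t: 19.77
position: [0.5007, 0.2528, 0.2994]
tcp_rot: [3.141, 0.001, -3.141]
contact_force: [0.1, -1.0, -0.4]
gripper_width: 0.075
gripper_force: 0.0
```

```bash
cat >> h.py <<'E'
def pang(im,K,R,t,n,c=(.4056,.2395,.0535)):
    # dial angle about hub: cast rays on dial plane (normal n), angle from long mark 1
    pass
E
python3 - <<'E'
from h import *
s=arm.read_state();print(s["t"],s["position"],s["gripper_width"],s["contact_force"])
im,K,R,t=cap("wrist");np.savez("w4.npz",im=im,K=K,R=R,t=t);a,K2,R2,t2=cap("scene");np.savez("w4s.npz",im=a,K=K2,R=R2,t=t2)
for n in("w1","w4"):
    C=np.load(n+".npz")
    e=dial(C["im"],(212,76,292,136))
    P=e[1];print(n,e[2])
    g=cv2.cvtColor(e[0],cv2.COLOR_RGB2GRAY)
    # dark pixels near hub: pointer line fit
    yy,xx=np.mgrid[:300,:300];hub=np.array([147,137]) # from picture /500*300
    for r in(35,45,55,65):
        ang=np.arange(0,360,1.);q=g[np.round(hub[1]+r*np.sin(np.deg2rad(ang))).astype(int),np.round(hub[0]+r*np.cos(np.deg2rad(ang))).astype(int)].astype(float)
        m=q<170;print(r,[(int(i),int(q[int(i)])) for i in ang if m[int(i)] and q[int(i)]==q[max(0,int(i)-10):int(i)+11].min()])
E
```

```text
19.775 [0.50069572 0.25284083 0.29939748] 0.075026236705152 [ 0.12090999 -0.99469866 -0.43284427]
w1 ((251.96199798583984, 102.42145538330078), (41.73359680175781, 66.4576644897461), 82.65950012207031)
35 [(6, 79), (7, 79), (8, 79), (9, 79), (358, 148), (359, 148)]
45 [(6, 80), (7, 80), (359, 165)]
55 [(6, 75)]
65 [(6, 81), (45, 162)]
w4 ((247.19380950927734, 103.25016403198242), (41.967979431152344, 66.63894653320312), 82.26484680175781)
35 [(29, 100)]
45 [(29, 98)]
55 [(29, 88), (30, 88)]
65 [(29, 92)]
```

The pointer moved from 6° to 29.5° on the picture, which is one washer's worth. The band runs from 45° to 70°, so one more washer should land near 53°. Going for washer3.

>>> {"api": "step_arm", "payload": {"xyz": [[0.004,-0.055,0],[0.009,-0.11,0],[0.014,-0.17,0.02],[0.019,-0.23,0.05],[0.024,-0.29,0.08],[0.03,-0.345,0.11],[0.0377,-0.3985,0.15],[0.0377,-0.3985,0.17]], "delta_rot": [[0,0,0],[0,0,0],[0,0,0],[0,0,0],[0,0,0],[0,0,0],[0,0,0],[0,0,0]], "claw": [-0.6,-0.6,-0.6,-0.6,-0.6,-0.6,-0.6,-0.6]}}

```text
t: 20.88
position: [0.4614, -0.1492, 0.1267]
tcp_rot: [-3.14, -0.002, 3.137]
contact_force: [1.0, 1.0, -0.0]
gripper_width: 0.075
gripper_force: 0.0
```

>>> {"api": "step_arm", "payload": {"xyz": [[0,0,0],[0,0,0]], "delta_rot": [[0,0,0],[0,0,0]], "claw": [-0.6,-0.6]}}

```text
t: 21.12
position: [0.4637, -0.1453, 0.1295]
tcp_rot: [-3.141, -0.0, -3.141]
contact_force: [-0.1, -0.1, 0.9]
gripper_width: 0.0751
gripper_force: 0.0
```

Run:
```python
from h import *
s=arm.read_state();print(s["t"],s["position"],s["tcp_rot"])
im,K,R,t=cap("wrist")
for (a_,A,h,o) in holes(im): print(np.round(h,1),round(a_),round(A),onplane(K,R,t,h,.027))
```

```text
21.125 [ 0.46365405 -0.14532569  0.12947798] [-3.14140149e+00 -2.40775053e-04 -3.14066997e+00]
[146.3 203.1] 318 1340 [ 0.4875055  -0.27109021  0.027     ]
[254.  184.6] 334 1427 [ 0.46542026 -0.14558246  0.027     ]
```

>>> {"api": "step_arm", "payload": {"xyz": [[0,0,0.04],[0,0,0.08],[0,0,0.11],[0,0,0.13],[0,0,0.138],[0,0,0.142],[0,0,0.142],[0,0,0.142]], "delta_rot": [[0,0,0],[0,0,0],[0,0,0],[0,0,0],[0,0,0],[0,0,0],[0,0,0],[0,0,0]], "claw": [-0.6,-0.6,-0.6,-0.6,-0.6,-0.6,-0.6,-0.6]}}

```text
t: 22.18
position: [0.4638, -0.1459, -0.0123]
tcp_rot: [-3.141, 0.001, -3.141]
contact_force: [-0.2, -0.2, -0.6]
gripper_width: 0.0749
gripper_force: 0.0
```

>>> {"api": "step_arm", "payload": {"xyz": [[0,0,0],[0,0,0],[0,0,0],[0,0,0],[0,0,0]], "delta_rot": [[0,0,0],[0,0,0],[0,0,0],[0,0,0],[0,0,0]], "claw": [1,1,1,1,1]}}

```text
t: 22.8
position: [0.4634, -0.1459, -0.0128]
tcp_rot: [-3.142, 0.0, -3.141]
contact_force: [-0.5, 0.6, 3.9]
gripper_width: 0.0497
gripper_force: 30.0
```

>>> {"api": "step_arm", "payload": {"xyz": [[0,0,-0.02],[0,0,-0.06],[0,0.01,-0.12],[-0.008,0.06,-0.17],[-0.018,0.12,-0.205],[-0.026,0.18,-0.205],[-0.034,0.24,-0.205],[-0.043,0.3,-0.205]], "delta_rot": [[0,0,0],[0,0,0],[0,0,0],[0,0,0],[0,0,0],[0,0,0],[0,0,0],[0,0,0]], "claw": [1,1,1,1,1,1,1,1]}}

```text
t: 23.8
position: [0.5049, 0.1478, 0.1922]
tcp_rot: [3.141, 0.0, -3.141]
contact_force: [2.0, -0.7, -3.0]
gripper_width: 0.0501
gripper_force: 30.0
```

>>> {"api": "step_arm", "payload": {"xyz": [[-0.006,0.05,0],[-0.011,0.08,0],[-0.0145,0.0985,0],[-0.0145,0.0985,0],[-0.0145,0.0985,0]], "delta_rot": [[0,0,0],[0,0,0],[0,0,0],[0,0,0],[0,0,0]], "claw": [1,1,1,1,1]}}

```text
t: 24.42
position: [0.5197, 0.2428, 0.192]
tcp_rot: [-3.141, -0.0, 3.14]
contact_force: [0.1, -0.4, -3.1]
gripper_width: 0.0497
gripper_force: 30.0
```

Run:
```python
from h import *
s=arm.read_state();p=s["position"];print(s["t"],p,s["tcp_rot"],s["gripper_width"],s["contact_force"])
im,K,R,t=cap("wrist");C=np.load("w3.npz")
# hole centre by fit of hole region vs first washer: track translation by phase correlation around the washer
u=proj(K,R,t,p+[.001,0,.039]).astype(int);A=cv2.cvtColor(im,cv2.COLOR_RGB2GRAY);B=cv2.cvtColor(C["im"],cv2.COLOR_RGB2GRAY)
T=B[215:262,225:287]
r=cv2.matchTemplate(A[195:285,205:307],T,cv2.TM_CCOEFF_NORMED);_,m,_,l=cv2.minMaxLoc(r);print(m,(l[0]+205-225,l[1]+195-215))
```

```text
24.425 [0.51967737 0.24282979 0.19198566] [-3.14096418e+00 -9.73286299e-05  3.14025947e+00] 0.04970183189372361 [ 0.10469826 -0.42332665 -3.09978435]
0.8013105392456055 (0, 2)
```

>>> {"api": "step_arm", "payload": {"xyz": [[-0.0005,0.006,0],[-0.0005,0.0098,0],[-0.0005,0.0098,0],[-0.0005,0.0098,0]], "delta_rot": [[0,0,0],[0,0,0],[0,0,0],[0,0,0]], "claw": [1,1,1,1]}}

```text
t: 24.98
position: [0.52, 0.254, 0.192]
tcp_rot: [-3.141, -0.0, -3.141]
contact_force: [0.4, 0.7, -2.7]
gripper_width: 0.0495
gripper_force: 30.0
```

>>> {"api": "step_arm", "payload": {"xyz": [[-0.0005,-0.0014,0.012],[-0.0005,-0.0014,0.024],[-0.0005,-0.0014,0.032],[-0.0005,-0.0014,0.038],[-0.0005,-0.0014,0.044],[-0.0005,-0.0014,0.048],[-0.0005,-0.0014,0.048]], "delta_rot": [[0,0,0],[0,0,0],[0,0,0],[0,0,0],[0,0,0],[0,0,0],[0,0,0]], "claw": [1,1,1,1,1,1,1]}}

```text
t: 25.85
position: [0.5205, 0.2527, 0.1439]
tcp_rot: [-3.141, -0.0, -3.141]
contact_force: [0.5, -0.8, -2.2]
gripper_width: 0.0496
gripper_force: 30.0
```

>>> {"api": "step_arm", "payload": {"xyz": [[0,0,0.003],[0,0,0.006],[0,0,0.009],[0,0,0.012],[0,0,0.012]], "delta_rot": [[0,0,0],[0,0,0],[0,0,0],[0,0,0],[0,0,0]], "claw": [1,1,1,1,1]}}

```text
t: 26.48
position: [0.5203, 0.2527, 0.1317]
tcp_rot: [-3.141, -0.001, -3.141]
contact_force: [-2.9, -0.0, -2.1]
gripper_width: 0.0493
gripper_force: 30.0
```

>>> {"api": "step_arm", "payload": {"xyz": [[0.0007,0,0.003],[0.0007,0,0.006],[0.0007,0,0.009],[0.0007,0,0.012],[0.0007,0,0.012]], "delta_rot": [[0,0,0],[0,0,0],[0,0,0],[0,0,0],[0,0,0]], "claw": [1,1,1,1,1]}}

```text
t: 27.1
position: [0.5197, 0.2526, 0.1197]
tcp_rot: [-3.141, -0.0, -3.141]
contact_force: [0.1, 0.4, -1.5]
gripper_width: 0.0497
gripper_force: 30.0
```

>>> {"api": "step_arm", "payload": {"xyz": [[0,0,0.003],[0,0,0.006],[0,0,0.009],[0,0,0.012],[0,0,0.012]], "delta_rot": [[0,0,0],[0,0,0],[0,0,0],[0,0,0],[0,0,0]], "claw": [1,1,1,1,1]}}

```text
t: 27.72
position: [0.5198, 0.2527, 0.1078]
tcp_rot: [-3.141, -0.0, -3.141]
contact_force: [-0.4, -0.2, 0.3]
gripper_width: 0.0498
gripper_force: 30.0
```

>>> {"api": "step_arm", "payload": {"xyz": [[0,0,0.003],[0,0,0.006],[0,0,0.009],[0,0,0.012],[0,0,0.012]], "delta_rot": [[0,0,0],[0,0,0],[0,0,0],[0,0,0],[0,0,0]], "claw": [1,1,1,1,1]}}

```text
t: 28.35
position: [0.5198, 0.2527, 0.0958]
tcp_rot: [-3.141, -0.0, -3.141]
contact_force: [-0.1, 0.0, 1.7]
gripper_width: 0.0499
gripper_force: 30.0
```

>>> {"api": "step_arm", "payload": {"xyz": [[0,0,0.003],[0,0,0.005],[0,0,0.005],[0,0,0.005]], "delta_rot": [[0,0,0],[0,0,0],[0,0,0],[0,0,0]], "claw": [1,1,1,1]}}

```text
t: 28.85
position: [0.5199, 0.2527, 0.0911]
tcp_rot: [-3.142, 0.0, -3.141]
contact_force: [-0.4, 0.2, 6.4]
gripper_width: 0.05
gripper_force: 30.0
```

>>> {"api": "step_arm", "payload": {"xyz": [[0,0,0.001],[0,0,0.002],[0,0,0.0035],[0,0,0.0035]], "delta_rot": [[0,0,0],[0,0,0],[0,0,0],[0,0,0]], "claw": [1,1,1,1]}}

```text
t: 29.35
position: [0.5199, 0.2528, 0.0877]
tcp_rot: [3.142, 0.0, -3.141]
contact_force: [-1.2, -0.2, 7.7]
gripper_width: 0.05
gripper_force: 30.0
```

Run:
```python
from h import *
f=[]
for i in range(5):
    cap("scene");s=arm.read_state();f.append(s["contact_force"])
print(s["t"],s["position"],np.mean(f,0))
```

```text
29.6 [0.51989658 0.25272209 0.087781  ] [-1.60034397 -0.19219082  7.63851515]
```

>>> {"api": "step_arm", "payload": {"xyz": [[0,0,0.001],[0,0,0.002],[0,0,0.002],[0,0,0.002]], "delta_rot": [[0,0,0],[0,0,0],[0,0,0],[0,0,0]], "claw": [1,1,1,1]}}

```text
t: 30.1
position: [0.5199, 0.2527, 0.0859]
tcp_rot: [3.141, 0.0, -3.141]
contact_force: [-1.9, -0.2, 9.2]
gripper_width: 0.0492
gripper_force: 30.0
```

Run:
```python
from h import *
f=[]
for i in range(5):
    cap("scene");s=arm.read_state();f.append(s["contact_force"])
print(s["t"],s["position"],np.mean(f,0))
```

```text
30.35 [0.51989374 0.25271324 0.08585083] [-2.06145833 -0.45184519  8.88649559]
```

Home: about 11.4 N in all at the spring's own slope, and the height fits. I'll relax, release and retract.

>>> {"api": "step_arm", "payload": {"xyz": [[0,0,-0.004],[0,0,-0.008],[0,0,-0.012],[0,0,-0.012],[0,0,-0.012],[0,0,-0.012],[0,0,-0.012],[0,0,-0.012]], "delta_rot": [[0,0,0],[0,0,0],[0,0,0],[0,0,0],[0,0,0],[0,0,0],[0,0,0],[0,0,0]], "claw": [1,1,1,1,1,-0.5,-0.5,-0.5]}}

```text
t: 31.35
position: [0.5197, 0.2527, 0.0974]
tcp_rot: [-3.141, -0.0, -3.141]
contact_force: [-0.0, 0.5, 0.2]
gripper_width: 0.07
gripper_force: 0.0
```

>>> {"api": "step_arm", "payload": {"xyz": [[0,0,-0.02],[0,0,-0.06],[0,0,-0.11],[0,0,-0.16],[0.01,0,-0.19],[0.02,0,-0.202],[0.02,0,-0.202],[0.02,0,-0.202]], "delta_rot": [[0,0,0],[0,0,0],[0,0,0],[0,0,0],[0,0,0],[0,0,0],[0,0,0],[0,0,0]], "claw": [-0.5,-0.5,-0.6,-0.6,-0.6,-0.6,-0.6,-0.6]}}

```text
t: 32.35
position: [0.4995, 0.2525, 0.2981]
tcp_rot: [-3.14, -0.001, -3.141]
contact_force: [-0.1, -0.7, -0.5]
gripper_width: 0.0749
gripper_force: 0.0
```

Run:
```python
from h import *
s=arm.read_state();print(s["t"],s["position"],s["gripper_width"],s["contact_force"])
im,K,R,t=cap("wrist")
e=dial(im,(212,76,292,136));print(e[2]);g=cv2.cvtColor(e[0],cv2.COLOR_RGB2GRAY)
e0=dial(np.load("w4.npz")["im"],(212,76,292,136));g0=cv2.cvtColor(e0[0],cv2.COLOR_RGB2GRAY)
hub=np.array([147,137])
for nm,G in(("before",g0),("now",g)):
  for r in(40,50,60,70,80,90,100):
    q=np.array([G[int(round(hub[1]+r*np.sin(a))),int(round(hub[0]+r*np.cos(a)))] for a in np.deg2rad(np.arange(0,120))]).astype(int)
    print(nm,r,[(i,q[i]) for i in range(120) if q[i]<190 and q[i]==q[max(0,i-7):i+8].min()])
# stack: washer tops seen by wrist + scene: bright ring hole
for (a_,A,h,o) in holes(im): print(np.round(h,1),round(a_),round(A),onplane(K,R,t,o,.139))
```

```text
32.35 [0.49949179 0.25250256 0.29814435] 0.07489707265339302 [-0.11995205 -0.66697269 -0.52068673]
((247.68367385864258, 104.40314102172852), (42.05063247680664, 66.84696197509766), 82.343017578125)
before 40 [(28, np.int64(101)), (29, np.int64(101))]
before 50 [(29, np.int64(94))]
before 60 [(29, np.int64(95))]
before 70 [(29, np.int64(107)), (46, np.int64(142)), (71, np.int64(139))]
before 80 [(32, np.int64(165)), (46, np.int64(139)), (70, np.int64(136))]
before 90 [(46, np.int64(142)), (70, np.int64(138))]
before 100 [(24, np.int64(187)), (45, np.int64(138)), (69, np.int64(114)), (113, np.int64(180))]
now 40 [(51, np.int64(99))]
now 50 [(53, np.int64(90))]
now 60 [(53, np.int64(71))]
now 70 [(51, np.int64(78)), (70, np.int64(146))]
now 80 [(46, np.int64(130)), (71, np.int64(158))]
now 90 [(46, np.int64(135)), (71, np.int64(157))]
now 100 [(24, np.int64(186)), (45, np.int64(135)), (70, np.int64(117)), (90, np.int64(189))]
[255.2 193. ] 268 3860 [0.49653518 0.27305273 0.139     ]
[128.7 201.6] 872 21722 [0.44869608 0.03013877 0.139     ]
```

The pointer now reads about 52°, between the long marks at 46° and 70°, with two washers seated and the arm clear.

```bash
python3 -c "
from station import arm
print(arm.sign_off())"
```

```text
the job is handed in; nothing more can be done
None
```

I pressed two washers onto the post, each with about 11–12 N, and the pointer now rests between the two long marks; the other two washers are still on the board and the job is handed in.

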